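Pack the pail and fasten the case

ROBOT

A 6-joint arm with a two-finger parallel gripper is mounted at the origin on the work surface. World frame = base frame: x ahead of the robot, y to its left, z up, the work surface at z = 0. Lengths are in mm, angles in degrees, forces in N, time in s.
With the tool pointing down it reaches from about 300 to 850 mm from the base axis. Payload 4.2 kg.
Tool frame: the origin (TCP) lies on the centre line of the jaws, within the pads' length; the fingertips stand 14 mm ahead of it and the grasp point (between the pads) lies 5 mm behind it; z points along the fingers, y is the direction in which the jaws open and shut (so a half turn about z gives the same grasp; the last joint's range is limited). The gripper opens to 91 mm and grips with 3 to 60 N. Pads are 32 mm wide; open, the fingers measure 118 mm over their backs; the gripper's body (76 mm by 178 mm) begins 60 mm behind the grasp point.
Start: joints at [-72.938, 18.312, 89.639, -0, 72.044, -1.146], TCP at [179.678, -546.221, 227.976] pointing down, gripper open.
Joint ranges: [-177.97, 177.97], [-48.28, 115.42], [12.27, 149.76], [-77.06, 257.06], [2.81, 150.46], [-146.56, 146.56]. Speed limits (degrees/s): [147.25, 147.25, 180, 180, 180, 180].

INTERFACE

Orientations are given as [roll, pitch, yaw] about the fixed x, y, z axes, in that order (R = Rz(yaw) Ry(pitch) Rx(roll)).
In Python, from workcell import state, grab_frame, job_done gives the robot as it stands.
- The arm moves only by the tool send_rows, never from a script. Its argument "deltas" is one flat list of numbers, 5 for each row, row after row: the opening, from 0 (shut) to 1 (fully open), then the shift along the tool's x, y, z in m, then the turn about the tool's z in degrees. A call has 1 to 12 rows; each row shifts and turns the pose as measured when the row begins, along the tool's axes as they then stand; what a row does not reach is not made up. A row lasts 1/10 s, in which the tool goes at most 50 mm and 8.59 degrees, less where a joint would pass 70% of its speed; a pose out of reach is approached as far as the arm can. A call is refused whole if a number of a shift passes 0.05 or a number of a turn 8.59, either way. A call with a gripper value outside its range is refused whole. The fingers move at their own pace and stop on an object; "squeeze" is the grip in N (left out, the last holds). Time passes only in rows, so rows that do not move let the fingers close. It gives the time, the measured TCP pose, the force and the opening at its end, in the units of the state.
- state(): the state, without advancing time (a new reading comes with each control period).
- grab_frame(name): name is "side" or "top" or "wrist"; returns a dict with "img" (420x560x3 uint8, red, green, blue), "camera_matrix" (3x3 intrinsics, pixels), "R" (3x3) and "t" (3): a world point X has camera coordinates R X + t; the wrist camera has in their place "mount" (4x4, takes a point from camera to tool coordinates, whose origin is the TCP and whose axes are the flange's). Camera axes: x right, y down, z forward; pixel columns grow to the right and rows downward; lengths in mm; the calibration is good to about 2 mm. A picture is of the moment at which its call begins: read the wrist's pose just before it. There is no depth.
- job_done(): hands the job in, once; it reports no verdict.
The state is a dict: "time_s": time; "qpos": joint angles; "qvel": joint speeds; "effort": joint torques, N m; "ee_pos": TCP position; "ee_rot": TCP orientation; "force": force on the tool from outside, world axes, zero at the start; "torque": the same for the moment, N m; "gripper_width": finger opening in mm.
Only numpy, scipy, OpenCV 4.12 (cv2) and the standard library are available. Lean on these libraries where they do the work, as an engineer would, in place of code of your own. Each camera call takes 0.05 s, during which the arm holds its last target. There are 200 camera calls.

TASK

Pack the shallow steel pail for the customer: lift it up off its hook and set it down, without dropping it, on the cork pad in the free compartment of the plywood case. Then shut the lid fully, and only after that turn both turnbuttons so that their arms point straight back over the lid. Leave the tall pail hanging and all the other wares standing where they are.

Things in the scene. Friction and masses are not known exactly. Their poses are not given: they have to be found in the camera images.
- pail: The pail to pack: SHALLOW open steel pail, outer diameter 84 mm (89 over rim), body 48 mm high, with a rigid wire bail in its own y-z plane: straight top wire 5 mm thick, 72 mm long along y, centre 87 mm above the origin; 93 mm high in all. Origin: centre of its underside, z up. About 0.18 kg. Hangs upright by the bail from one of the stand's two double hooks (which one varies).
- pail_grip (a point): Centre of the dark wooden hand grip on the shallow pail's bail: cylinder 12 mm thick, 36 mm long along the pail's y, 87 mm above the pail's underside. Pinch it from above, fingers closing along the pail's x, between the two prongs of the hook.
- tall_pail: A bystander of the same kind and diameter, but its body is 85 mm high (124 mm from underside to bail wire); hangs from the stand's other double hook. Too tall for the case. Origin at the centre of its underside.
- stand: Fixed steel hook stand, origin on the table under the line of the hung bails. Base plate 140 x 200 mm, 8 mm thick, x from -25 to +115 mm; post at x = +85 mm, y = 0; on it, 194 mm up, a crossbar 12 mm thick along y. Nothing stands above the crossbar. Double hooks at stand y = +65 and -65 mm (see hook_a).
- case: Fixed open plywood case, outer 120 (x) x 234 (y) x 112 (z) mm, walls and floor 6 mm, origin at the centre of its underside, front facing -x. A divider at y = 0 (96 mm high) makes two compartments 108 x 108 mm, centred at y = +57 and -57 mm: one holds a canister, the other is free (which varies). Two blocks (36 x 32 mm, top 122 mm up) on the front at y = +70 and -70 mm carry the turnbuttons.
- pad: Square cork pad 98 x 98 x 6 mm, fixed on the floor of the case's free compartment: the place for the pail. Origin at the centre of its underside (6 mm above the case's underside); the pail stands on its top, 12 mm above the case's underside.
- canister: Closed round steel canister, 86 mm diameter, 89 mm high, packed already in the other compartment. Origin at the centre of its underside.
- lid (a joint): Angle of the plywood lid, rad: 0 shut, grows as it opens; starts open at 1.5 to 1.85. Lid 122 x 234 x 8 mm, hinged on top of the case's far (+x) wall (case x = +60, z = 112.5 mm), no handle; the hinge is stiff (0.2 N m), it stays at any angle: push it from behind, then from above. Shut, its top is 120.5 mm above the table, its front edge at case x = -62 mm.
- lid_edge (a point): Middle of the lid's free edge (122 mm from the hinge, half way through the thickness).
- lid_hinge (a point): Middle of the lid's hinge line, on the top of the case's far wall; the axis is the case's y.
- button_left (a joint): Turn of the left turnbutton (case y = +70 mm) about its upright pivot, rad, anticlockwise from above: 0 = its arm points straight back over the lid (case +x); +1.57 = along the case's front, pointing to case +y. Starts at +1.25 to +1.9, clear of the lid. Turns from -2.4 to 2.4, light friction.
- button_right (a joint): The same for the right turnbutton (case y = -70 mm): 0 = straight back over the lid; -1.57 = pointing to case -y. Starts about -1.25 to -1.9.
- button_left_tab (a point): Middle of the top face of the left turnbutton's thumb tab, on the pivot axis, 156 mm above the table; x axis along the arm. Upright tab 28 mm long (along the arm), 10 mm thick, 26 mm tall, standing on a steel arm 14 mm wide, 7 mm thick, that reaches 43 mm from the pivot, underside 123 mm above the table. The pivot is 22 mm in front of the shut lid's edge.
- button_right_tab (a point): The same point of the right turnbutton.
- flask: Bystander: tall steel flask, 58 mm diameter, 210 mm high, standing between stand and case. Origin under its centre.
- tumbler: Bystander: steel tumbler, 62 mm diameter, 145 mm high, standing in front of the case between the turnbuttons. Origin under its centre.
- plates: Bystander: stack of steel plates, 170 mm diameter, 65 mm high, beyond the flask. Origin under its centre.
- bowls: Bystander: stack of steel bowls, 90 mm diameter, 66 mm high, near the robot. Origin under its centre.
- katoris: Bystander: stack of small bowls, 76 mm diameter, 54 mm high, in front of the stand. Origin under its centre.
- hook_a (a point): Where a bail's middle hangs on the double hook at stand y = +65 mm, 200 mm above the table. Two prongs, 6 mm thick, 29 mm either side along y, run from the crossbar (stand +x) level to 12 mm in front, then rise 12 mm to tips 22 mm in front. To unhook: lift about 20 mm (over 30 mm the pail's rim meets the prongs from below), draw it forward (stand -x) by over 65 mm, off the prongs, then raise.
- hook_b (a point): The same point of the double hook at stand y = -65 mm.
Not all that is in view belongs to the job. What is shaped like the pail but green is not meant.

How it is judged (in metres and radians):
On the way, in this order (a step that is already met when the one before it is completed fails the run):
1. the shallow pail is lowered into the free compartment, down to within 10 mm of the pad, while still held (horizontal distance between pail and pad below 0.03 m and z of pail in the frame of case below 0.022 m and contact force between pail and the fingers above 0.5 N).
2. the pail stands upright on the pad, let go (horizontal distance between pail and pad below 0.03 m and z of pail in the frame of case below 0.0165 m and angle between pail's own z axis and vertical below 0.1 rad and contact force between pail and the fingers below 0.1 N), for 0.2 s.
3. the lid is shut (value of joint lid below 0.05 rad), for 0.2 s.
4. both turnbuttons point straight back over the lid (value of joint button_left between -0.26 and 0.26 rad and value of joint button_right between -0.26 and 0.26 rad), for 0.2 s.
At the end, for the whole second after the job is handed in: Pail at rest, upright (0.1 rad) on the pad (within 30 mm of its centre, underside under 4.5 mm above it); lid below 0.05 rad; both turnbuttons within 0.26 rad of straight back; tall pail, canister, flask, tumbler, plates and both bowl stacks within 25 mm of their starts (all of step 4 and horizontal distance between pail and pad below 0.03 m and z of pail in the frame of case below 0.0165 m and angle between pail's own z axis and vertical below 0.1 rad and linear speed of pail below 0.02 m/s and value of joint lid below 0.05 rad and distance of each of tall_pail, canister, flask, plates, bowls, katoris, tumbler from where it was at the start of the episode below 0.025 m); the robot touches nothing.
It fails at once if a turnbutton is turned in over the case (within 0.6 rad of straight back) while the lid is still open by more than 0.15 rad (value of joint lid above 0.15 rad and (value of joint button_left between -0.6 and 0.6 rad or value of joint button_right between -0.6 and 0.6 rad)).
It fails at once if the tall pail, the canister, or a bystander is shifted by more than 40 mm or a standing one is tipped by more than 0.5 rad (distance of any of tall_pail, canister, flask, plates, bowls, katoris, tumbler from where it was at the start of the episode above 0.04 m or angle between any of tall_pail, canister, flask, plates, bowls, katoris, tumbler's own z axis and vertical above 0.5 rad).
It also fails if it takes over 72 s, if anything falls off the work surface, if the arm or the gripper's body presses on something with over 40 N, if the wrist force passes 120 N, or if a joint passes its speed limit or range.

## Working session

There is one attempt and no reset: what is moved stays moved. The work goes in short steps, Python scripts to look and compute and a tool call to move; the robot and the scene stay as the last step left them, time stands still between calls to the robot, and variables do not carry over. Pictures are saved under pics/ and viewed, about 8 in all and at most 12, crops included, and the job is handed in when it is done.

Besides the shell and the picture viewer there is one more tool, called after "Request:" as name(argument=value, ...) on one line, values as JSON. send_rows: Moves the arm, as the interface text tells. Its arguments: {"type":"object","properties":{"deltas":{"type":"array","items":{"type":"number"}},"squeeze":{"type":"number"}},"required":["deltas"]}

```bash
ls; mkdir -p pics
python3 - <<'E'
from workcell import state, grab_frame
import cv2, pickle
print(state())
d={}
for n in("side","top"):
    f=grab_frame(n);d[n]=f
    cv2.imwrite(f"pics/{n}0.png",f["img"][:,:,::-1])
    print(n,f["camera_matrix"],f["R"],f["t"])
pickle.dump(d,open("f0.pkl","wb"))
E
```

```text
pics
{'time_s': 0.0, 'qpos': array([-7.29359648e+01,  1.83484060e+01,  8.97065122e+01,  1.90021095e-03,
        7.20409472e+01, -1.14507861e+00]), 'qvel': array([ 0.03881459, -0.00512188,  0.0426399 , -0.03787156, -0.04302599,
       -0.04968125]), 'effort': array([-5.51196244e-04, -4.12463880e+01, -2.31978089e+01,  7.25805270e-02,
        4.56652581e-02, -1.57683462e-04]), 'ee_pos': array([ 179.55961925, -545.74910929,  227.1519489 ]), 'ee_rot': array([-1.79904190e+02, -3.72206109e-03,  1.82085233e+01]), 'force': array([-0.48297657,  0.30497569, -0.27065198]), 'torque': array([ 0.00118551,  0.00376703, -0.00963882]), 'gripper_width': 91.28447846729445}
side [[416.65067737   0.         278.18895143]
 [  0.         416.65067737 206.64328334]
 [  0.           0.           1.        ]] [[ 0.96661648 -0.25546914  0.01970019]
 [-0.16035556 -0.66311682 -0.73113759]
 [ 0.19984661  0.70357061 -0.68194554]] [-574.58730041  211.96345437  858.97733401]
top [[470.06094839   0.         269.95854976]
 [  0.         470.06094839 210.43679509]
 [  0.           0.           1.        ]] [[ 0.01835883 -0.99965883 -0.01857871]
 [-0.99437431 -0.01631669 -0.10465891]
 [ 0.10432006  0.02039561 -0.99433462]] [  31.41837411  591.79814331 1282.41387126]
```

View pics/top0.png

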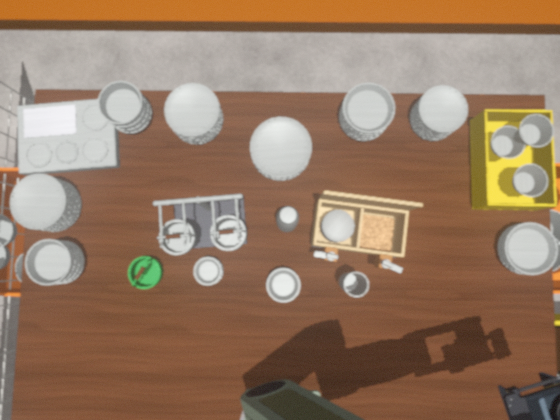

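View pics/side0.png

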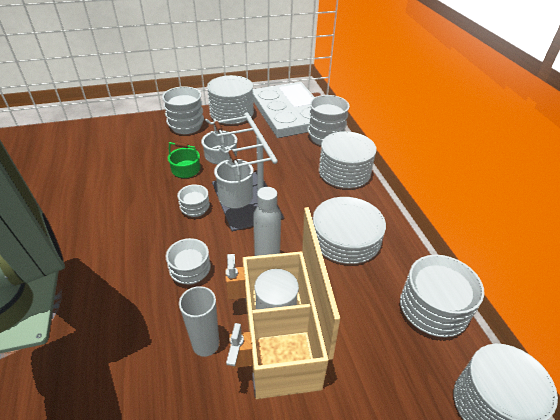

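The top view shows the stand with two hung pails at (177,237) and (228,233). The case is around (362,225), with the canister at (338,224) and the cork at (378,232), and the turnbuttons are at (325,255) and (390,265).

Candidates for the pail:
- The hung pail at top (177,237), side (220,147), looks shallow.
- The hung pail at top (228,233), side (235,183), looks tall.
- The green pail at top (145,272) is a decoy.

I'll check with a close crop.

Run:
```python
import cv2, pickle, numpy as np
d=pickle.load(open("f0.pkl","rb"))
t=d["top"]["img"][185:300,145:425,::-1]; s=d["side"]["img"][105:235,160:300,::-1]
a=cv2.resize(t,(784,322),interpolation=cv2.INTER_CUBIC)
b=cv2.resize(s,None,fx=2.0,fy=2.0,interpolation=cv2.INTER_CUBIC)
s2=cv2.resize(d["side"]["img"][200:400,215:345,::-1],None,fx=1.3,fy=1.3)
im=np.zeros((600,784,3),np.uint8); im[:322]=a; im[330:330+260,:280]=b; im[330:590,300:300+s2.shape[1]]=s2[:260]
cv2.imwrite("pics/crop.png",im)
```

```text
(no output)
```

View pics/crop.png

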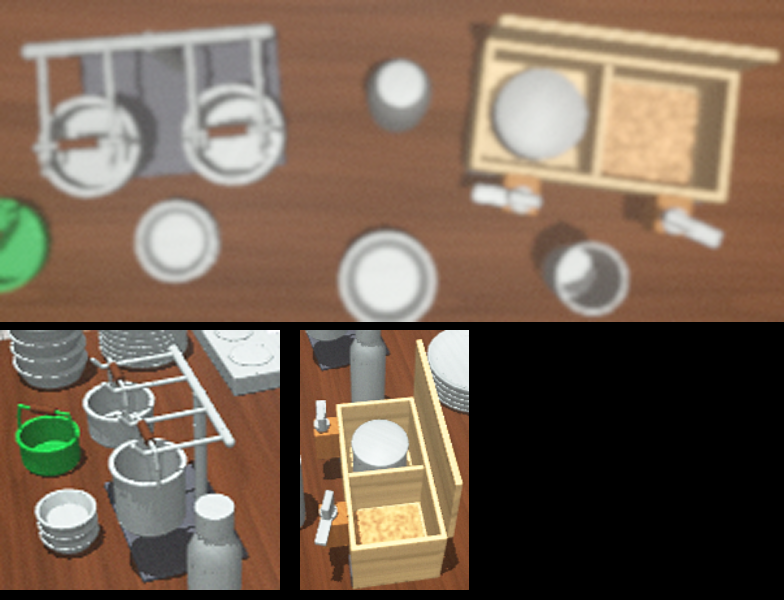

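The close crop confirms it: the far/left pail (hook_a, crop (88,143)) has the short body, and the near/right one is tall. Green is excluded.

```bash
cat > h.py <<'E'
import numpy as np, cv2, pickle
def ray(f,uv,z):
    K,R,t=[np.array(f[k]) for k in("camera_matrix","R","t")]
    c=-R.T@t; d=R.T@np.linalg.inv(K)@[uv[0],uv[1],1]
    return c+d*(z-c[2])/d[2]
def proj(f,X):
    p=np.array(f["camera_matrix"])@(np.array(f["R"])@X+f["t"]); return p[:2]/p[2]
E
python3 - <<'E'
from h import *
d=pickle.load(open("f0.pkl","rb")); T=d["top"]
P={"bar+":(24,50,194),"bar-":(272,31,194),"grip":(84,143,200),"tgrip":(226,130,200),"cFL":(471,168,112),"cFR":(726,200,112),"cBL":(490,38,112),"cBR":(742,68,112),
"tabL":(521,199,156),"tabR":(678,218,156),"padFL":(603,175,12),"padBR":(698,83,12),"padc":(652,131,12),"armLtip":(475,196,130),"armRtip":(720,240,130),"lidL":(502,20,234),"lidR":(777,55,234),
"tumb":(592,278,145),"bowls":(388,279,66),"kat":(177,241,54),"flask":(400,83,210)}
for k,(u,v,z) in P.items():
    X=ray(T,((u+.5)/2.8+144.5,(v+.5)/2.8+184.5),z); print(k,X.round(0),"side",proj(d["side"],X).round(0))
E
```

```text
bar+ [589. 326. 194.] side [245. 113.]
bar- [609. 108. 194.] side [274. 162.]
grip [508. 269. 200.] side [217. 127.]
tgrip [521. 145. 200.] side [232. 155.]
cFL [495. -73. 112.] side [240. 256.]
cFR [ 470. -308.  112.] side [253. 370.]
cBL [617. -90. 112.] side [301. 251.]
cBR [ 593. -324.  112.] side [330. 362.]
tabL [ 467. -115.  156.] side [229. 261.]
tabR [ 453. -254.  156.] side [235. 328.]
padFL [ 494. -212.   12.] side [256. 345.]
padBR [ 588. -308.   12.] side [318. 380.]
padc [ 539. -261.   12.] side [285. 363.]
armLtip [469. -76. 130.] side [227. 254.]
armRtip [ 433. -298.  130.] side [229. 364.]
lidL [616. -89. 234.] side [305. 207.]
lidR [ 590. -320.  234.] side [336. 318.]
tumb [ 398. -180.  145.] side [196. 301.]
bowls [389.   2.  66.] side [186. 253.]
kat [421. 207.  54.] side [191. 194.]
flask [564.  -4. 210.] side [266. 192.]
```

```bash
cat >> h.py <<'E'
from workcell import state
def plan(xyz,yaw,n,op=1.0):
    """rows (tool frame, m, deg) taking the measured pose in n even steps to xyz,yaw"""
    s=state(); p=s["ee_pos"]; y0=s["ee_rot"][2]; dy=(yaw-y0+180)%360-180
    D=(np.array(xyz)-p)/n/1000
    print("t",round(s["time_s"],2),"pos",p.round(1),"rot",s["ee_rot"].round(1),"w",round(s["gripper_width"],1),"step mm",round(np.linalg.norm(D)*1000,1),"turn/row",round(-dy/n,2))
    for i in range(n):
        a=np.radians(y0+dy*i/n); c,w=np.cos(a),np.sin(a)
        print(f"{op}, {c*D[0]+w*D[1]:.3f}, {w*D[0]-c*D[1]:.3f}, {-D[2]:.3f}, {-dy/n:.1f},")
E
python3 -c "
from h import *
plan((500,262,300),95.2,23,0.7)"
```

```text
t 0.1 pos [ 179.5 -545.8  227.2] rot [-179.9   -0.    18.2] w 91.2 step mm 37.9 turn/row -3.35
0.7, 0.024, -0.029, -0.003, -3.3,
0.7, 0.026, -0.028, -0.003, -3.3,
0.7, 0.027, -0.026, -0.003, -3.3,
0.7, 0.029, -0.024, -0.003, -3.3,
0.7, 0.030, -0.023, -0.003, -3.3,
0.7, 0.032, -0.021, -0.003, -3.3,
0.7, 0.033, -0.019, -0.003, -3.3,
0.7, 0.034, -0.017, -0.003, -3.3,
0.7, 0.035, -0.015, -0.003, -3.3,
0.7, 0.035, -0.013, -0.003, -3.3,
0.7, 0.036, -0.011, -0.003, -3.3,
0.7, 0.037, -0.009, -0.003, -3.3,
0.7, 0.037, -0.007, -0.003, -3.3,
0.7, 0.038, -0.004, -0.003, -3.3,
0.7, 0.038, -0.002, -0.003, -3.3,
0.7, 0.038, 0.000, -0.003, -3.3,
0.7, 0.038, 0.002, -0.003, -3.3,
0.7, 0.038, 0.004, -0.003, -3.3,
0.7, 0.037, 0.007, -0.003, -3.3,
0.7, 0.037, 0.009, -0.003, -3.3,
0.7, 0.036, 0.011, -0.003, -3.3,
0.7, 0.035, 0.013, -0.003, -3.3,
0.7, 0.035, 0.015, -0.003, -3.3,
```

Request:
send_rows(deltas=[0.7,0.024,-0.029,-0.007,-3.3,0.7,0.026,-0.028,-0.007,-3.3,0.7,0.027,-0.026,-0.007,-3.3,0.7,0.029,-0.024,-0.007,-3.3,0.7,0.03,-0.023,-0.007,-3.3,0.7,0.032,-0.021,-0.007,-3.3,0.7,0.033,-0.019,-0.007,-3.3,0.7,0.034,-0.017,-0.007,-3.3,0.7,0.035,-0.015,-0.007,-3.3,0.7,0.035,-0.013,-0.007,-3.3,0.7,0.036,-0.011,-0.007,-3.3,0.7,0.037,-0.009,-0.003,-3.3])

```text
time_s: 1.3
ee_pos: [345.6, -108.5, 306.5]
ee_rot: [-179.5, -0.4, 58.8]
force: [0.3, 0.2, -0.2]
gripper_width: 63.9
```

```bash
python3 -c "
from h import *
plan((500,262,300),95.2,12,0.7)"
```

```text
t 1.3 pos [ 345.6 -108.5  306.5] rot [-179.5   -0.4   58.8] w 63.9 step mm 33.5 turn/row -3.03
0.7, 0.033, -0.005, 0.001, -3.0,
0.7, 0.033, -0.003, 0.001, -3.0,
0.7, 0.033, -0.001, 0.001, -3.0,
0.7, 0.033, 0.000, 0.001, -3.0,
0.7, 0.033, 0.002, 0.001, -3.0,
0.7, 0.033, 0.004, 0.001, -3.0,
0.7, 0.033, 0.006, 0.001, -3.0,
0.7, 0.033, 0.007, 0.001, -3.0,
0.7, 0.032, 0.009, 0.001, -3.0,
0.7, 0.032, 0.011, 0.001, -3.0,
0.7, 0.031, 0.012, 0.001, -3.0,
0.7, 0.030, 0.014, 0.001, -3.0,
```

Request:
send_rows(deltas=[0.7,0.033,-0.005,0.001,-3,0.7,0.033,-0.003,0.001,-3,0.7,0.033,-0.001,0.001,-3,0.7,0.033,0,0.001,-3,0.7,0.033,0.002,0.001,-3,0.7,0.033,0.004,0.001,-3,0.7,0.033,0.006,0.001,-3,0.7,0.033,0.007,0.001,-3,0.7,0.032,0.009,0.001,-3,0.7,0.028,0.011,0.001,-3,0.7,0.02,0.01,0,-3,0.7,0,0,0,0])

```text
time_s: 2.5
ee_pos: [482.4, 235.0, 294.8]
ee_rot: [-179.6, -0.4, 93.7]
force: [-1.1, -0.8, 0.3]
gripper_width: 63.8
```

```bash
cat >> h.py <<'E'
from scipy.spatial.transform import Rotation
def wframe():
    from workcell import grab_frame
    s=state(); f=grab_frame("wrist")
    M=np.eye(4); M[:3,:3]=Rotation.from_euler("xyz",s["ee_rot"],degrees=True).as_matrix(); M[:3,3]=s["ee_pos"]
    C=np.linalg.inv(M@np.array(f["mount"])); f["R"]=C[:3,:3]; f["t"]=C[:3,3]; return f
E
python3 -c "
from h import *
f=wframe(); pickle.dump(f,open('w1.pkl','wb')); cv2.imwrite('pics/w1.png',f['img'][:,:,::-1])
print(f['mount'],state()['ee_pos'],state()['ee_rot'])"
```

```text
[[-3.35428276e-04 -9.56830920e-01 -2.90644934e-01  8.32973215e+01]
 [ 9.99999555e-01 -6.48317942e-05 -9.40649673e-04 -4.55456622e-01]
 [ 8.81199659e-04 -2.90645120e-01  9.56830517e-01 -1.58167135e+02]
 [ 0.00000000e+00  0.00000000e+00  0.00000000e+00  1.00000000e+00]] [481.71413197 233.72780561 294.79277412] [-179.49646576   -0.36785316   93.64661982]
```

View pics/w1.png

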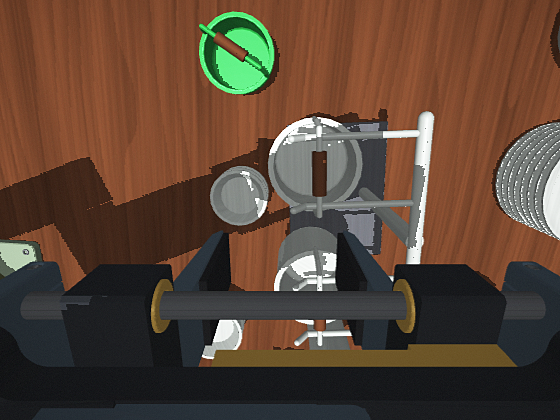

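The wrist view shows the shallow pail's brown grip centred at about (319,173), the bail ends at (319,118)/(319,215), and the crossbar from (428,117) to (416,240).

```bash
python3 -c "
from h import *
f=pickle.load(open('w1.pkl','rb'))
im=cv2.cvtColor(f['img'],cv2.COLOR_RGB2HSV)[140:210,300:340]; r=f['img'][140:210,300:340].astype(int)
m=(r[...,0]-r[...,2]>25); v,u=np.nonzero(m); uv=(u.mean()+300,v.mean()+140); print(uv,m.sum(),u.min(),u.max(),v.min(),v.max())
print('grip',ray(f,uv,200),'e1',ray(f,(319,151),200),'e2',ray(f,(319.5,197),200),'bar',ray(f,(428,117),194),ray(f,(416,240),194))
g=ray(f,uv,200)
plan((g[0],g[1],222),95,6,0.7)"
```

```text
(np.float64(319.2686567164179), np.float64(173.38308457711443)) 603 13 26 11 56
grip [508.60099577 274.15254381 200.        ] e1 [506.59777367 292.26972621 200.        ] e2 [510.76233557 254.20718364 200.        ] bar [591.41217419 324.12931424 194.        ] [601.50359948 218.99679787 194.        ]
t 2.55 pos [481.7 233.7 294.8] rot [-179.5   -0.4   93.6] w 63.7 step mm 14.6 turn/row -0.23
0.7, 0.006, 0.005, 0.012, -0.2,
0.7, 0.006, 0.005, 0.012, -0.2,
0.7, 0.006, 0.005, 0.012, -0.2,
0.7, 0.006, 0.005, 0.012, -0.2,
0.7, 0.006, 0.005, 0.012, -0.2,
0.7, 0.006, 0.005, 0.012, -0.2,
```

Request:
send_rows(deltas=[0.7,0.01,0.006,0.01,-0.3,0.7,0.01,0.006,0.01,-0.3,0.7,0.008,0.006,0.01,-0.3,0.7,0.007,0.005,0.01,-0.3,0.7,0.004,0.003,0.005,0,0.7,0,0,0,0])

```text
time_s: 3.15
ee_pos: [504.8, 274.7, 244.6]
ee_rot: [-179.3, -0.2, 94.7]
force: [-0.0, 0.1, -0.1]
gripper_width: 64.0
```

```bash
python3 -c "
from h import *
plan((508.6,274,196),95,5,0.7)"
```

```text
t 3.15 pos [504.8 274.7 244.6] rot [-179.3   -0.2   94.7] w 64.0 step mm 9.8 turn/row -0.07
0.7, -0.000, 0.001, 0.010, -0.1,
0.7, -0.000, 0.001, 0.010, -0.1,
0.7, -0.000, 0.001, 0.010, -0.1,
0.7, -0.000, 0.001, 0.010, -0.1,
0.7, -0.000, 0.001, 0.010, -0.1,
```

Request:
send_rows(deltas=[0.7,0,0.001,0.011,0,0.7,0,0.001,0.011,0,0.7,0,0.001,0.011,0,0.7,0,0.001,0.011,0,0.7,0,0,0.004,0,0.7,0,0,0,0])

```text
time_s: 3.75
ee_pos: [508.0, 274.1, 192.3]
ee_rot: [-179.3, -0.2, 94.6]
force: [-0.3, 0.7, 0.1]
gripper_width: 64.0
```

```bash
python3 -c "
from h import *
plan((508.6,274,196),95,1,0.7)"
```

```text
t 3.75 pos [508.  274.1 192.3] rot [-179.3   -0.2   94.6] w 64.0 step mm 3.8 turn/row -0.38
0.7, -0.000, 0.001, -0.004, -0.4,
```

Request:
send_rows(deltas=[0,0,0.0005,0,0,0,0,0,0,0,0,0,0,0,0,0,0,0,0,0,0,0,0,0,0,0,0,0,0,0], squeeze=30)

```text
time_s: 4.35
ee_pos: [509.5, 274.6, 194.0]
ee_rot: [-179.5, -0.3, 94.6]
force: [0.4, -0.0, -0.2]
gripper_width: 18.4
```

Request:
send_rows(deltas=[0,0,0,-0.006,0,0,0,0,-0.007,0,0,0,0,-0.005,0,0,0,0,-0.002,0,0,0,0,0,0])

```text
time_s: 4.85
ee_pos: [509.4, 274.4, 215.4]
ee_rot: [-179.4, -0.3, 94.6]
force: [0.0, -0.7, -1.2]
gripper_width: 11.0
```

```bash
python3 -c "
from h import *
from workcell import grab_frame
f=wframe(); g=grab_frame('side')
a=f['img'][60:420,200:440,::-1]; b=cv2.resize(g['img'][80:210,160:300,::-1],None,fx=2.8,fy=2.8)[:360]
cv2.imwrite('pics/g.png',np.hstack([a,b])); s=state(); print(s['force'],s['gripper_width'],s['ee_pos'])"
```

```text
[-0.0426348 -1.2502227 -2.8093173] 11.112882234476949 [509.17084481 274.28449603 215.01888995]
```

View pics/g.png

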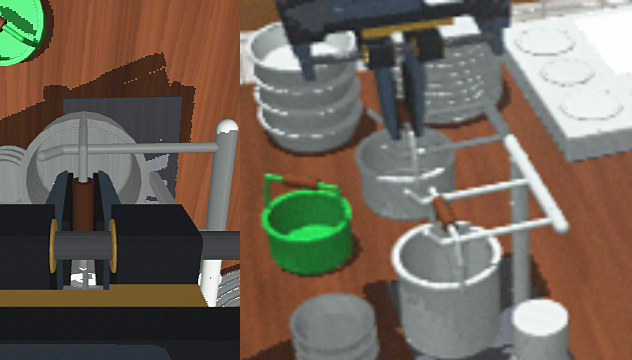

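The grip is between the fingers and the pail has come up with the bail clear of the prongs. Now I draw it forward.

Request:
send_rows(deltas=[0,0,-0.012,0,0,0,0,-0.014,0,0,0,0,-0.014,0,0,0,0,-0.014,0,0,0,0,-0.014,0,0,0,0,-0.01,0,0,0,0,0,0,0])

```text
time_s: 5.65
ee_pos: [420.8, 266.0, 214.3]
ee_rot: [-179.0, -0.1, 94.7]
force: [0.4, 0.3, -1.6]
gripper_width: 11.3
```

```bash
python3 -c "
from h import *
s=state();print(s['force'],s['gripper_width'])
plan((435,267,330),95,6,0)"
```

```text
[ 0.3724143   0.25290182 -1.59026623] 11.27710150204757
t 5.65 pos [420.8 266.  214.3] rot [-1.79e+02 -1.00e-01  9.47e+01] w 11.3 step mm 19.4 turn/row -0.06
0, -0.000, 0.002, -0.019, -0.1,
0, -0.000, 0.002, -0.019, -0.1,
0, -0.000, 0.002, -0.019, -0.1,
0, -0.000, 0.002, -0.019, -0.1,
0, -0.000, 0.002, -0.019, -0.1,
0, -0.000, 0.002, -0.019, -0.1,
```

Request:
send_rows(deltas=[0,0,0,-0.02,0,0,0,0,-0.03,0,0,0,0,-0.03,0,0,0,0,-0.02,0,0,0,0,-0.01,0,0,0,0,0,0])

```text
time_s: 6.25
ee_pos: [422.3, 265.7, 327.4]
ee_rot: [-179.0, -0.1, 94.7]
force: [-0.0, -0.4, -2.6]
gripper_width: 11.4
```

```bash
python3 -c "
from h import *
plan((500,-200,330),-6,22,0)"
```

```text
t 6.25 pos [422.3 265.7 327.4] rot [-1.79e+02 -1.00e-01  9.47e+01] w 11.4 step mm 21.5 turn/row 4.58
0, -0.021, 0.002, -0.000, 4.6,
0, -0.021, 0.003, -0.000, 4.6,
0, -0.021, 0.005, -0.000, 4.6,
0, -0.020, 0.007, -0.000, 4.6,
0, -0.020, 0.008, -0.000, 4.6,
0, -0.019, 0.010, -0.000, 4.6,
0, -0.018, 0.011, -0.000, 4.6,
0, -0.017, 0.013, -0.000, 4.6,
0, -0.016, 0.014, -0.000, 4.6,
0, -0.015, 0.015, -0.000, 4.6,
0, -0.014, 0.017, -0.000, 4.6,
0, -0.012, 0.018, -0.000, 4.6,
0, -0.011, 0.019, -0.000, 4.6,
0, -0.009, 0.019, -0.000, 4.6,
0, -0.008, 0.020, -0.000, 4.6,
0, -0.006, 0.021, -0.000, 4.6,
0, -0.004, 0.021, -0.000, 4.6,
0, -0.003, 0.021, -0.000, 4.6,
0, -0.001, 0.021, -0.000, 4.6,
0, 0.001, 0.021, -0.000, 4.6,
0, 0.002, 0.021, -0.000, 4.6,
0, 0.004, 0.021, -0.000, 4.6,
```

Request:
send_rows(deltas=[0,-0.021,0.002,0,4.6,0,-0.021,0.003,0,4.6,0,-0.021,0.005,0,4.6,0,-0.02,0.007,0,4.6,0,-0.02,0.008,0,4.6,0,-0.019,0.01,0,4.6,0,-0.018,0.011,0,4.6,0,-0.017,0.013,0,4.6,0,-0.016,0.014,0,4.6,0,-0.015,0.015,0,4.6,0,-0.014,0.017,0,4.6,0,-0.012,0.018,0,4.6])

```text
time_s: 7.45
ee_pos: [455.0, 2.8, 309.7]
ee_rot: [-178.7, 2.2, 37.5]
force: [-0.2, 0.1, -1.8]
gripper_width: 11.3
```

```bash
python3 -c "
from h import *
plan((505,-210,325),-6,11,0)"
```

```text
t 7.45 pos [455.    2.8 309.7] rot [-178.7    2.2   37.5] w 11.3 step mm 19.9 turn/row 3.96
0, -0.008, 0.018, -0.001, 4.0,
0, -0.007, 0.019, -0.001, 4.0,
0, -0.006, 0.019, -0.001, 4.0,
0, -0.004, 0.019, -0.001, 4.0,
0, -0.003, 0.020, -0.001, 4.0,
0, -0.002, 0.020, -0.001, 4.0,
0, -0.000, 0.020, -0.001, 4.0,
0, 0.001, 0.020, -0.001, 4.0,
0, 0.003, 0.020, -0.001, 4.0,
0, 0.004, 0.019, -0.001, 4.0,
0, 0.005, 0.019, -0.001, 4.0,
```

Request:
send_rows(deltas=[0,-0.008,0.018,-0.005,4,0,-0.007,0.019,-0.005,4,0,-0.006,0.019,-0.005,4,0,-0.004,0.019,-0.005,4,0,-0.003,0.02,-0.005,4,0,-0.002,0.02,-0.005,4,0,0,0.02,-0.005,4,0,0.001,0.02,-0.005,4,0,0.003,0.02,-0.005,4,0,0.004,0.019,-0.003,4,0,0.003,0.01,0,2,0,0,0,0,0])

```text
time_s: 8.65
ee_pos: [498.2, -212.3, 338.0]
ee_rot: [179.6, 4.2, -6.6]
force: [-0.7, 1.1, -1.9]
gripper_width: 11.4
```

```bash
python3 -c "
from h import *
from workcell import grab_frame
f=wframe(); pickle.dump(f,open('w2.pkl','wb')); g=grab_frame('top'); pickle.dump(g,open('t2.pkl','wb'))
cv2.imwrite('pics/w2.png',f['img'][:,:,::-1]); print(proj(f,np.array([538,-256,12])),proj(f,np.array([544,-199,96])))
plan((538,-256,325),-6,1,0)"
```

```text
[307.66465896 123.30246113] [266.93070552 130.94258005]
t 8.75 pos [ 497.9 -211.   338.4] rot [179.7   4.2  -6.4] w 11.4 step mm 61.7 turn/row -0.44
0, 0.045, 0.040, 0.013, -0.4,
```

View pics/w2.png

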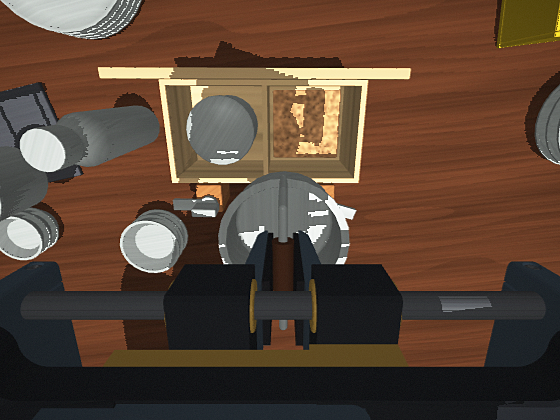

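The cork centre is at (306,122) against a predicted (308,123), so the case pose is good. The tool has picked up a 4° pitch. At this yaw the camera would also hang near the lid's edge, so I'll turn a half turn while moving over the pad.

```bash
cat >> h.py <<'E'
def plan(xyz,yaw,n,op=1.0,turn=None):
    s=state(); p=s["ee_pos"]; R=Rotation.from_euler("xyz",s["ee_rot"],degrees=True)
    dt=-((yaw-s["ee_rot"][2]+180)%360-180) if turn is None else turn
    D=(np.array(xyz)-p)/n/1000
    print("t",round(s["time_s"],2),"pos",p.round(1),"rot",s["ee_rot"].round(1),"w",round(s["gripper_width"],1),"F",s["force"].round(1),"step mm",round(np.linalg.norm(D)*1000,1))
    for i in range(n):
        d=(R*Rotation.from_euler("z",dt*i/n,degrees=True)).inv().apply(D)
        print(f"{op}, {d[0]:.4f}, {d[1]:.4f}, {d[2]:.4f}, {dt/n:.2f},")
E
python3 -c "
from h import *
plan((542,-256,340),174,22,0,-180)"
```

```text
t 8.75 pos [ 497.9 -211.   338.4] rot [179.7   4.2  -6.4] w 11.4 F [-0.3  0.  -2.3] step mm 2.9
0, 0.0022, 0.0018, -0.0002, -8.18,
0, 0.0019, 0.0021, -0.0002, -8.18,
0, 0.0016, 0.0024, -0.0002, -8.18,
0, 0.0013, 0.0026, -0.0002, -8.18,
0, 0.0009, 0.0027, -0.0002, -8.18,
0, 0.0005, 0.0028, -0.0002, -8.18,
0, 0.0001, 0.0029, -0.0002, -8.18,
0, -0.0003, 0.0028, -0.0002, -8.18,
0, -0.0007, 0.0028, -0.0002, -8.18,
0, -0.0011, 0.0026, -0.0002, -8.18,
0, -0.0015, 0.0024, -0.0002, -8.18,
0, -0.0018, 0.0022, -0.0002, -8.18,
0, -0.0021, 0.0019, -0.0002, -8.18,
0, -0.0024, 0.0016, -0.0002, -8.18,
0, -0.0026, 0.0013, -0.0002, -8.18,
0, -0.0027, 0.0009, -0.0002, -8.18,
0, -0.0028, 0.0005, -0.0002, -8.18,
0, -0.0029, 0.0001, -0.0002, -8.18,
0, -0.0028, -0.0003, -0.0002, -8.18,
0, -0.0028, -0.0007, -0.0002, -8.18,
0, -0.0026, -0.0011, -0.0002, -8.18,
0, -0.0024, -0.0015, -0.0002, -8.18,
```

Pure turn first, with the sideways moves left for afterwards.

Request:
send_rows(deltas=[0,0,0,0,-4,0,0,0,0,-8,0,0,0,0,-8,0,0,0,0,-8,0,0,0,0,-8,0,0,0,0,-8,0,0,0,0,-8,0,0,0,0,-8,0,0,0,0,-8,0,0,0,0,-8,0,0,0,0,-8,0,0,0,0,-8])

```text
time_s: 9.95
ee_pos: [494.6, -195.8, 337.0]
ee_rot: [-175.6, -0.7, 90.8]
force: [0.3, 0.1, -2.2]
gripper_width: 11.0
```

```bash
python3 -c "
from h import *
plan((542,-256,335),174,10,0)"
```

```text
t 9.95 pos [ 494.6 -195.8  337. ] rot [-175.6   -0.7   90.8] w 11.0 F [ 0.3  0.1 -2.2] step mm 7.7
0, -0.0061, 0.0047, -0.0002, -8.32,
0, -0.0067, 0.0037, -0.0002, -8.32,
0, -0.0072, 0.0027, -0.0002, -8.32,
0, -0.0075, 0.0017, -0.0002, -8.32,
0, -0.0076, 0.0006, -0.0002, -8.32,
0, -0.0076, -0.0006, -0.0002, -8.32,
0, -0.0075, -0.0017, -0.0002, -8.32,
0, -0.0072, -0.0027, -0.0002, -8.32,
0, -0.0067, -0.0037, -0.0002, -8.32,
0, -0.0061, -0.0047, -0.0002, -8.32,
```

Request:
send_rows(deltas=[0,-0.006,0.005,0,-8,0,-0.007,0.004,0,-8,0,-0.007,0.003,0,-8,0,-0.0075,0.002,0,-8,0,-0.0075,0.0005,0,-8,0,-0.0075,-0.0005,0,-8,0,-0.0075,-0.002,0,-8,0,-0.007,-0.003,0,-8,0,-0.007,-0.004,0,-8,0,-0.006,-0.005,0,-4,0,0,0,0,0,0,0,0,0,0])

```text
time_s: 11.15
ee_pos: [542.4, -242.1, 331.7]
ee_rot: [179.7, -4.7, 171.6]
force: [0.4, -0.2, -1.6]
gripper_width: 11.0
```

```bash
python3 -c "
from h import *
plan((544,-256,220),174,6,0)"
```

```text
t 11.15 pos [ 542.4 -242.1  331.7] rot [179.7  -4.7 171.6] w 11.0 F [ 0.4 -0.2 -1.6] step mm 18.8
0, -0.0021, -0.0024, 0.0185, -0.40,
0, -0.0021, -0.0024, 0.0185, -0.40,
0, -0.0021, -0.0024, 0.0185, -0.40,
0, -0.0021, -0.0024, 0.0185, -0.40,
0, -0.0021, -0.0024, 0.0185, -0.40,
0, -0.0021, -0.0024, 0.0185, -0.40,
```

Request:
send_rows(deltas=[0,-0.002,-0.002,0.018,-0.4,0,-0.002,-0.002,0.018,-0.4,0,-0.002,-0.002,0.018,-0.4,0,-0.002,-0.002,0.018,-0.4,0,-0.002,-0.002,0.018,-0.4,0,-0.001,-0.001,0.01,-0.4,0,0,0,0,0])

```text
time_s: 11.85
ee_pos: [542.5, -247.2, 229.9]
ee_rot: [179.4, -4.6, 173.9]
force: [0.2, 0.1, -2.2]
gripper_width: 11.4
```

```bash
python3 -c "
from h import *
f=wframe(); cv2.imwrite('pics/w3.png',f['img'][:,:,::-1])
plan((544,-256,96),174,6,0)"
```

```text
t 11.9 pos [ 542.8 -247.3  230.7] rot [179.4  -4.5 173.9] w 10.9 F [-0.6  0.4 -2.8] step mm 22.5
0, -0.0021, -0.0016, 0.0223, -0.01,
0, -0.0021, -0.0016, 0.0223, -0.01,
0, -0.0021, -0.0016, 0.0223, -0.01,
0, -0.0021, -0.0016, 0.0223, -0.01,
0, -0.0021, -0.0017, 0.0223, -0.01,
0, -0.0021, -0.0017, 0.0223, -0.01,
```

View pics/w3.png

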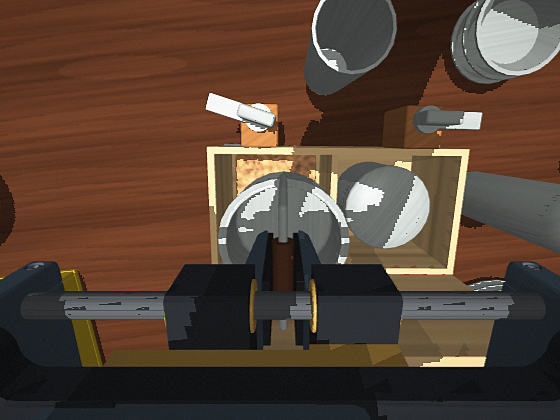

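The view shows the case's front corners at (207,148)/(469,150), the tabs at (262,121)/(425,120), and the pail about 9 mm toward the divider. I'll refine with these.

```bash
python3 -c "
from h import *
s=state();M=np.eye(4);M[:3,:3]=Rotation.from_euler('xyz',s['ee_rot'],degrees=True).as_matrix();M[:3,3]=s['ee_pos']
import pickle
w=pickle.load(open('w2.pkl','rb'));C=np.linalg.inv(M@np.array(w['mount']));f=dict(camera_matrix=w['camera_matrix'],R=C[:3,:3],t=C[:3,3])
for n,u,v,z in [('FR',207,148,112),('FL',469,150,112),('tabR',260,120,156),('tabL',428,120,156),('Rtip',207,104,130),('Ltip',481,120,130)]: print(n,ray(f,(u,v),z).round(1))
plan((545,-256,210),174,3,0)"
```

```text
FR [ 473.7 -307.1  112. ]
FL [500.7 -73.4 112. ]
tabR [ 457.8 -254.8  156. ]
tabL [ 471.1 -130.6  156. ]
Rtip [ 439.1 -297.4  130. ]
Ltip [475.4 -74.8 130. ]
t 11.9 pos [ 542.8 -247.3  230.7] rot [179.4  -4.5 173.9] w 10.9 F [-0.6  0.4 -2.8] step mm 7.5
0, -0.0016, -0.0029, 0.0068, -0.02,
0, -0.0016, -0.0029, 0.0068, -0.02,
0, -0.0016, -0.0029, 0.0068, -0.02,
```

Request:
send_rows(deltas=[0,-0.002,-0.003,0.007,0,0,-0.002,-0.003,0.007,0,0,-0.002,-0.003,0.007,0,0,0,0,0,0])

```text
time_s: 12.3
ee_pos: [547.8, -257.5, 210.4]
ee_rot: [179.5, -4.2, 173.9]
force: [-1.0, 0.9, -2.0]
gripper_width: 11.2
```

```bash
python3 -c "
from h import *
plan((546,-255,102),174,7,0)"
```

```text
t 12.3 pos [ 547.8 -257.5  210.4] rot [179.5  -4.2 173.9] w 11.2 F [-1.   0.9 -2. ] step mm 15.5
0, -0.0008, 0.0002, 0.0155, -0.01,
0, -0.0008, 0.0002, 0.0155, -0.01,
0, -0.0008, 0.0002, 0.0155, -0.01,
0, -0.0008, 0.0002, 0.0155, -0.01,
0, -0.0008, 0.0002, 0.0155, -0.01,
0, -0.0008, 0.0002, 0.0155, -0.01,
0, -0.0008, 0.0002, 0.0155, -0.01,
```

Request:
send_rows(deltas=[0,-0.001,0.0005,0.015,0,0,-0.001,0.0005,0.015,0,0,-0.001,0.0005,0.015,0,0,-0.001,0.0005,0.015,0,0,-0.001,0.0005,0.015,0,0,-0.001,0,0.012,0,0,0,0,0.006,0,0,0,0,0,0])

```text
time_s: 13.1
ee_pos: [545.6, -255.7, 117.3]
ee_rot: [179.6, -4.4, 173.8]
force: [-1.0, -0.4, -2.0]
gripper_width: 11.5
```

```bash
python3 -c "
from h import *
plan((546,-255,96),174,1,0)"
```

```text
t 13.1 pos [ 545.6 -255.7  117.3] rot [179.6  -4.4 173.8] w 11.5 F [-1.  -0.4 -2. ] step mm 21.4
0, -0.0020, 0.0006, 0.0213, -0.19,
```

Request:
send_rows(deltas=[0,0,0,0.006,0,0,-0.0005,0,0.005,0,0,-0.0005,0,0.004,0,0,0,0,0.003,0,0,0,0,0,0])

```text
time_s: 13.6
ee_pos: [545.8, -255.8, 98.7]
ee_rot: [179.7, -4.3, 173.8]
force: [-0.0, -0.3, -1.9]
gripper_width: 11.3
```

Request:
send_rows(deltas=[0,0,0,0.002,0,0,0,0,0.002,0,0,0,0,0,0])

```text
time_s: 13.9
ee_pos: [546.1, -255.9, 98.5]
ee_rot: [179.7, -4.2, 173.8]
force: [-2.7, 0.2, -3.8]
gripper_width: 11.3
```

Request:
send_rows(deltas=[0,0,0,0.002,0,0,0,0,0,0])

```text
time_s: 14.1
ee_pos: [546.3, -255.9, 98.3]
ee_rot: [179.7, -4.1, 173.8]
force: [-2.4, 1.2, -2.5]
gripper_width: 11.2
```

```bash
python3 -c "
from h import *
f=wframe(); cv2.imwrite('pics/w4.png',f['img'][:,:,::-1])
s=state();print(s['force'],s['ee_pos'],s['torque'])"
```

```text
[-2.7030975   0.86993697  2.89631518] [ 546.21651034 -255.91083471   98.2317753 ] [ 0.24614774  0.50877929 -0.0130398 ]
```

View pics/w4.png

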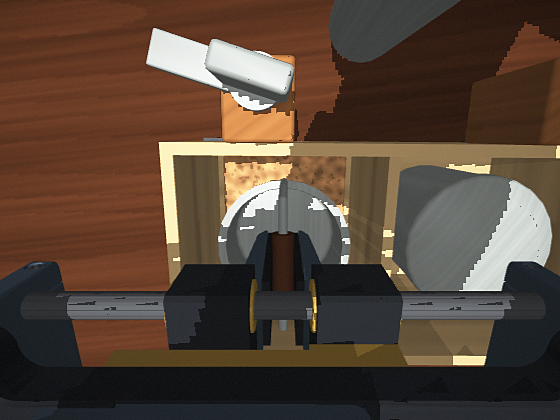

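The pail is in the compartment, centred (col 285) and touching the pad at an edge. I'll ease the grip so it pivots flat, press a little, then release.

Request:
send_rows(deltas=[0,0,0,0.002,0,0,0,0,0.003,0,0,0,0,0.003,0,0,0,0,0.002,0], squeeze=10)

```text
time_s: 14.55
ee_pos: [548.0, -256.8, 96.5]
ee_rot: [179.9, -3.6, 173.8]
force: [-4.9, 2.3, 10.6]
gripper_width: 11.8
```

Request:
send_rows(deltas=[0.35,0,0,-0.001,0,0.35,0,0,0,0,0.35,0,0,0,0,0.35,0,0,0,0,0.35,0,0,0,0])

```text
time_s: 15.05
ee_pos: [551.3, -257.8, 97.6]
ee_rot: [180.0, -3.1, 173.8]
force: [-0.0, -0.5, -0.5]
gripper_width: 31.9
```

```bash
python3 -c "
from h import *
plan((540,-256,150),174,4,0.35)"
```

```text
t 15.05 pos [ 551.3 -257.8   97.6] rot [180.   -3.1 173.8] w 31.9 F [-0.  -0.5 -0.5] step mm 13.4
0.35, 0.0036, 0.0001, -0.0129, -0.05,
0.35, 0.0036, 0.0001, -0.0129, -0.05,
0.35, 0.0036, 0.0001, -0.0129, -0.05,
0.35, 0.0036, 0.0001, -0.0129, -0.05,
```

Request:
send_rows(deltas=[0.35,0.001,0,-0.01,0,0.35,0.001,0,-0.015,0,0.35,0.001,0,-0.02,0,0.35,0.001,0,-0.025,0,0.35,0.001,0,-0.025,0,0.35,0.001,0,-0.025,0,0.35,0.001,0,-0.025,0,0.35,0.001,0,-0.025,0,0.35,0,0,-0.01,0,0.35,0,0,0,0])

```text
time_s: 16.05
ee_pos: [553.0, -258.0, 288.7]
ee_rot: [-180.0, -3.0, 173.8]
force: [-0.1, 1.0, 1.3]
gripper_width: 31.6
```

```bash
python3 -c "
from h import *
from workcell import grab_frame
f=wframe(); pickle.dump(f,open('w5.pkl','wb')); g=grab_frame('side')
a=f['img'][:,:,::-1][60:300,150:480]; b=cv2.resize(g['img'][180:400,200:350,::-1],None,fx=2.2,fy=2.2)
h=max(a.shape[0],b.shape[0]); o=np.zeros((h,a.shape[1]+b.shape[1],3),np.uint8); o[:a.shape[0],:a.shape[1]]=a;o[:b.shape[0],a.shape[1]:]=b
cv2.imwrite('pics/w5.png',o); plan((655,-211,300),174,6,0)"
```

```text
t 16.15 pos [ 552.3 -257.6  286.7] rot [179.9  -3.2 173.8] w 32.4 F [-0.2  0.5 -1.2] step mm 18.9
0, -0.0160, 0.0096, -0.0031, -0.03,
0, -0.0160, 0.0096, -0.0031, -0.03,
0, -0.0160, 0.0096, -0.0031, -0.03,
0, -0.0160, 0.0095, -0.0031, -0.03,
0, -0.0160, 0.0095, -0.0031, -0.03,
0, -0.0161, 0.0095, -0.0031, -0.03,
```

View pics/w5.png

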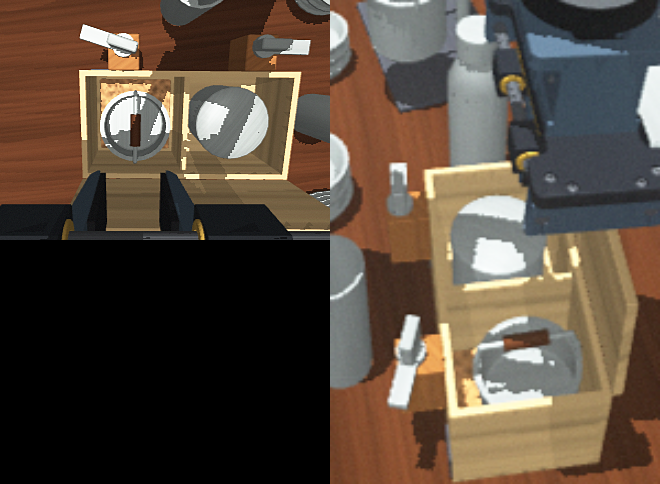

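Pail stands upright on the pad, released, with the lid upright at its back and both buttons clear. Next I go behind the lid with the fingers shut.

Request:
send_rows(deltas=[0,-0.016,0.009,-0.002,0,0,-0.018,0.01,-0.002,0,0,-0.018,0.01,-0.002,0,0,-0.018,0.01,-0.002,0,0,-0.018,0.01,-0.002,0,0,-0.016,0.006,0,0,0,0,0,0,0])

```text
time_s: 16.85
ee_pos: [661.1, -211.5, 276.2]
ee_rot: [179.6, -4.6, 173.7]
force: [0.0, -0.3, -0.2]
gripper_width: 0.6
```

```bash
python3 -c "
from h import *
plan((662,-212,205),174,5,0)"
```

```text
t 16.85 pos [ 661.1 -211.5  276.2] rot [179.6  -4.6 173.7] w 0.6 F [ 0.  -0.3 -0.2] step mm 14.2
0, -0.0013, -0.0002, 0.0142, -0.06,
0, -0.0013, -0.0002, 0.0142, -0.06,
0, -0.0013, -0.0002, 0.0142, -0.06,
0, -0.0013, -0.0002, 0.0142, -0.06,
0, -0.0013, -0.0002, 0.0142, -0.06,
```

Request:
send_rows(deltas=[0,-0.001,0,0.014,0,0,-0.001,0,0.014,0,0,-0.001,0,0.014,0,0,-0.001,0,0.014,0,0,-0.001,0,0.008,0,0,0,0,0,0])

```text
time_s: 17.45
ee_pos: [654.2, -211.4, 202.0]
ee_rot: [179.5, -5.6, 173.7]
force: [0.5, 0.2, 1.0]
gripper_width: 0.4
```

Request:
send_rows(deltas=[0,0.01,0,0.001,0,0,0.012,0,0.001,0,0,0.012,0,0.001,0,0,0.012,0,0.001,0,0,0.012,0,0.001,0,0,0.012,0,0.001,0])

```text
time_s: 18.05
ee_pos: [586.8, -205.0, 204.1]
ee_rot: [179.6, -4.8, 173.6]
force: [2.5, -0.1, 0.0]
gripper_width: 0.4
```

Request:
send_rows(deltas=[0,0.012,0,0.002,0,0,0.012,0,0.002,0,0,0.012,0,0.002,0,0,0.012,0,0.002,0,0,0.01,0,0.002,0,0,0.005,0,0.002,0])

```text
time_s: 18.65
ee_pos: [524.6, -199.4, 202.4]
ee_rot: [179.8, -3.8, 173.6]
force: [1.0, -0.7, 0.3]
gripper_width: 0.3
```

```bash
python3 -c "
from h import *
plan((520,-196,137),174,6,0)"
```

```text
t 18.65 pos [ 524.6 -199.4  202.4] rot [179.8  -3.8 173.6] w 0.3 F [ 1.  -0.7  0.3] step mm 10.9
0, 0.0001, 0.0004, 0.0109, -0.07,
0, 0.0001, 0.0004, 0.0109, -0.07,
0, 0.0001, 0.0004, 0.0109, -0.07,
0, 0.0001, 0.0004, 0.0109, -0.07,
0, 0.0001, 0.0004, 0.0109, -0.07,
0, 0.0001, 0.0004, 0.0109, -0.07,
```

Request:
send_rows(deltas=[0,0.001,0,0.012,0,0,0.001,0,0.012,0,0,0.001,0,0.012,0,0,0,0,0.012,0,0,0,0,0.01,0,0,0,0,0.005,0,0,0,0,0.002,0])

```text
time_s: 19.35
ee_pos: [515.9, -198.5, 135.2]
ee_rot: [179.8, -3.9, 173.6]
force: [-7.3, 2.6, 30.3]
gripper_width: 0.2
```

Request:
send_rows(deltas=[0,0,0,0,0,0,0,0,-0.004,0,0.35,0,0,-0.025,0,0.35,0,0,-0.03,0,0.35,0,0,-0.03,0,0.35,0,0,-0.01,0,0.35,0,0,0,0])

```text
time_s: 20.05
ee_pos: [523.4, -199.3, 234.6]
ee_rot: [179.7, -4.0, 173.6]
force: [-0.6, -0.8, -0.5]
gripper_width: 31.5
```

```bash
python3 -c "
from h import *
from workcell import grab_frame
f=wframe(); pickle.dump(f,open('w6.pkl','wb')); g=grab_frame('side')
a=f['img'][:,:,::-1][0:280]; b=cv2.resize(g['img'][180:400,200:350,::-1],None,fx=1.4,fy=1.4)
o=np.zeros((max(280,b.shape[0]),560+b.shape[1],3),np.uint8); o[:280,:560]=a;o[:b.shape[0],560:]=b
cv2.imwrite('pics/w6.png',o); plan((456,-259,200),62.5,10,0.35)"
```

```text
t 20.15 pos [ 522.5 -199.   233. ] rot [179.6  -4.2 173.6] w 31.8 F [-0.2  0.3  0. ] step mm 9.5
0.35, 0.0057, -0.0067, 0.0037, 11.11,
0.35, 0.0043, -0.0077, 0.0037, 11.11,
0.35, 0.0027, -0.0084, 0.0037, 11.11,
0.35, 0.0010, -0.0087, 0.0037, 11.11,
0.35, -0.0007, -0.0088, 0.0037, 11.11,
0.35, -0.0023, -0.0085, 0.0037, 11.11,
0.35, -0.0039, -0.0079, 0.0037, 11.11,
0.35, -0.0054, -0.0070, 0.0037, 11.11,
0.35, -0.0066, -0.0058, 0.0037, 11.11,
0.35, -0.0076, -0.0044, 0.0037, 11.11,
```

View pics/w6.png

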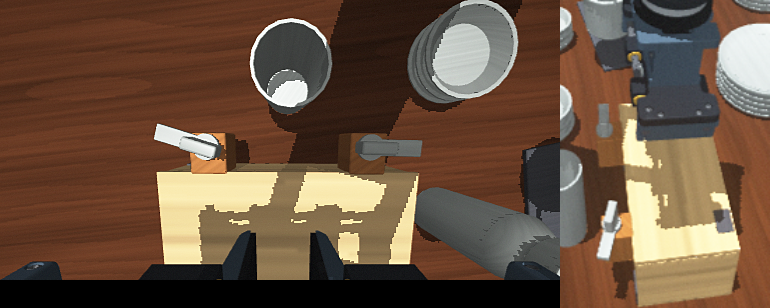

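The lid is shut flat (front corners (157,172)/(419,172)), with the right tab around (199,145) and the left around (373,147). Localising the pivots.

```bash
python3 -c "
from h import *
f=pickle.load(open('w6.pkl','rb'))
A=ray(f,(157,172),120.5);B=ray(f,(419,172),120.5);print('FR',A,'FL',B,np.linalg.norm(A-B),'yaw',np.degrees(np.arctan2(-(B-A)[0],(B-A)[1])))
yx=(B-A)/np.linalg.norm(B-A); xx=np.array([yx[1],-yx[0],0]); m=(A+B)/2
for n,k in (('R',-70),('L',70)): print('pivot',n,m-22*xx+k*yx)
for n,u,v,z in [('tabR',199,146,156),('tabL',373,147,156),('baseR',205,147,130),('Rtip',156,132,130),('Ltip',421,149,130)]: print(n,ray(f,(u,v),z).round(1))"
```

```text
FR [ 468.95717652 -304.71448923  120.5       ] FL [495.36933311 -72.21126681 120.5       ] 233.99861207431397 yaw -6.480965799290496
pivot R [ 452.40272849 -255.53232764  120.5       ]
pivot L [ 468.20496719 -116.42701052  120.5       ]
tabR [ 450.9 -254.5  156. ]
tabL [ 466.6 -122.3  156. ]
baseR [ 452.2 -256.3  130. ]
Rtip [ 435.4 -294.9  130. ]
Ltip [474.4 -74.3 130. ]
```

Request:
send_rows(deltas=[0.35,0.006,-0.007,0.002,8.2,0.35,0.004,-0.008,0.002,8.2,0.35,0.003,-0.008,0.002,8.2,0.35,0.001,-0.009,0.002,8.2,0.35,-0.0005,-0.009,0.002,8.2,0.35,-0.002,-0.0085,0.002,8.2,0.35,-0.004,-0.008,0.002,8.2,0.35,-0.005,-0.007,0.002,8.2,0.35,-0.006,-0.006,0.002,8.2,0.35,-0.007,-0.004,0.002,8.2,0.35,0,0,0,8.2,0.35,0,0,0,8.2])

```text
time_s: 21.35
ee_pos: [456.5, -265.9, 190.9]
ee_rot: [-173.3, 0.2, 71.2]
force: [-0.6, 0.1, -0.2]
gripper_width: 32.1
```

```bash
python3 -c "
from h import *
plan((453,-256,185),66.4,5,0.35)"
```

```text
t 21.35 pos [ 456.5 -265.9  190.9] rot [-173.3    0.2   71.2] w 32.1 F [-0.6  0.1 -0.2] step mm 2.4
0.35, 0.0016, -0.0011, 0.0013, 0.96,
0.35, 0.0016, -0.0012, 0.0013, 0.96,
0.35, 0.0016, -0.0012, 0.0013, 0.96,
0.35, 0.0016, -0.0012, 0.0013, 0.96,
0.35, 0.0016, -0.0013, 0.0013, 0.96,
```

Request:
send_rows(deltas=[0.3,0.002,-0.001,0.001,1,0.3,0.002,-0.001,0.001,1,0.3,0.002,-0.001,0.001,1,0.3,0.002,-0.001,0.001,1,0.3,0.001,0,0.001,1,0.3,0,0,0,0])

```text
time_s: 21.95
ee_pos: [452.9, -253.3, 181.4]
ee_rot: [-172.8, 0.7, 66.2]
force: [-0.5, 0.1, -0.6]
gripper_width: 27.3
```

```bash
python3 -c "
from h import *
plan((453.2,-256.2,151),66.4,4,0.3)"
```

```text
t 21.95 pos [ 452.9 -253.3  181.4] rot [-172.8    0.7   66.2] w 27.3 F [-0.5  0.1 -0.6] step mm 7.6
0.3, -0.0005, 0.0013, 0.0075, -0.04,
0.3, -0.0005, 0.0013, 0.0075, -0.04,
0.3, -0.0005, 0.0013, 0.0075, -0.04,
0.3, -0.0005, 0.0013, 0.0075, -0.04,
```

Request:
send_rows(deltas=[0.3,-0.0005,0.001,0.007,0,0.3,-0.0005,0.001,0.007,0,0.3,-0.0005,0.001,0.006,0,0.3,-0.0005,0.001,0.005,0,0.3,0,0,0,0])

```text
time_s: 22.45
ee_pos: [452.7, -256.0, 153.7]
ee_rot: [-172.8, 0.7, 66.3]
force: [0.1, 0.1, 0.0]
gripper_width: 27.3
```

```bash
python3 -c "
from h import *
plan((453.2,-256.2,151),66.4,1,0.3)
f=wframe(); cv2.imwrite('pics/w7.png',f['img'][150:420,150:450,::-1])"
```

```text
t 22.45 pos [ 452.7 -256.   153.7] rot [-172.8    0.7   66.3] w 27.3 F [0.1 0.1 0. ] step mm 2.8
0.3, 0.0001, 0.0009, 0.0026, -0.11,
```

View pics/w7.png

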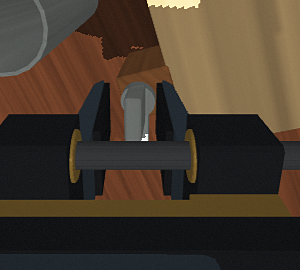

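The tab is between the fingers and aligned. Close to a loose fit and turn.

Request:
send_rows(deltas=[0.14,0,0.0005,0.003,0,0.14,0,0,0,0,0.14,0,0,0,0,0.14,0,0,0,-6,0.14,0,0,0,-8,0.14,0,0,0,-8], squeeze=8)

```text
time_s: 23.1
ee_pos: [453.0, -255.9, 151.5]
ee_rot: [-173.2, -2.2, 88.9]
force: [-1.1, 0.7, 1.2]
gripper_width: 12.6
```

```bash
python3 -c "
from h import *
plan((453,-256,151),174,10,0.14)"
```

```text
t 23.1 pos [ 453.  -255.9  151.5] rot [-173.2   -2.2   88.9] w 12.6 F [-1.1  0.7  1.2] step mm 0.1
0.14, -0.0000, 0.0000, 0.0000, -8.51,
0.14, -0.0000, 0.0000, 0.0000, -8.51,
0.14, -0.0000, -0.0000, 0.0000, -8.51,
0.14, -0.0000, -0.0000, 0.0000, -8.51,
0.14, -0.0000, -0.0000, 0.0000, -8.51,
0.14, -0.0000, -0.0000, 0.0000, -8.51,
0.14, -0.0000, -0.0000, 0.0000, -8.51,
0.14, -0.0000, -0.0000, 0.0000, -8.51,
0.14, -0.0000, -0.0000, 0.0000, -8.51,
0.14, -0.0000, -0.0000, 0.0000, -8.51,
```

Position holds well. Continue.

Request:
send_rows(deltas=[0.14,0,0,0,-8.5,0.14,0,0,0,-8.5,0.14,0,0,0,-8.5,0.14,0,0,0,-8.5,0.14,0,0,0,-8.5])

```text
time_s: 23.6
ee_pos: [451.9, -255.6, 152.7]
ee_rot: [-176.4, -6.3, 131.8]
force: [-0.6, 0.2, -0.1]
gripper_width: 13.0
```

```bash
python3 -c "
from h import *
plan((453,-256,151),176,5,0.14)"
```

```text
t 23.6 pos [ 451.9 -255.6  152.7] rot [-176.4   -6.3  131.8] w 13.0 F [-0.6  0.2 -0.1] step mm 0.4
0.14, -0.0002, 0.0001, 0.0003, -8.84,
0.14, -0.0002, 0.0001, 0.0003, -8.84,
0.14, -0.0003, 0.0001, 0.0003, -8.84,
0.14, -0.0003, 0.0000, 0.0003, -8.84,
0.14, -0.0003, -0.0000, 0.0003, -8.84,
```

Request:
send_rows(deltas=[0.14,0,0,0,-8.5,0.14,0,0,0,-8.5,0.14,0,0,0,-8.5,0.14,0,0,0,-8.5,0.14,0,0,0,-8.5,0,0,0,0,0,0,0,0,0,0,0,0,0,0,0])

```text
time_s: 24.4
ee_pos: [451.4, -256.8, 153.5]
ee_rot: [178.5, -7.0, 174.8]
force: [0.4, 0.2, -0.3]
gripper_width: 10.1
```

The right button now points at 174.8°, with the jaws clamped on the tab, which puts the arm about 1° off straight back. Release and go to the left one.

Request:
send_rows(deltas=[0.35,0,0,0,0,0.35,0,0,0,0,0.35,0,0,-0.01,0,0.35,0.002,0,-0.015,0,0.35,0.002,0,-0.015,0,0.35,0,0,0,0])

```text
time_s: 25.0
ee_pos: [453.0, -258.0, 197.2]
ee_rot: [178.6, -7.0, 174.5]
force: [0.7, 0.5, 0.8]
gripper_width: 31.8
```

```bash
python3 -c "
from h import *
plan((468,-118,195),81.8,12,0.35)"
```

```text
t 25.0 pos [ 453.  -258.   197.2] rot [178.6  -7.  174.5] w 31.8 F [0.7 0.5 0.8] step mm 11.7
0.35, -0.0002, 0.0117, 0.0005, 7.73,
0.35, 0.0014, 0.0116, 0.0005, 7.73,
0.35, 0.0030, 0.0113, 0.0005, 7.73,
0.35, 0.0045, 0.0108, 0.0005, 7.73,
0.35, 0.0059, 0.0101, 0.0005, 7.73,
0.35, 0.0072, 0.0093, 0.0005, 7.73,
0.35, 0.0084, 0.0082, 0.0005, 7.73,
0.35, 0.0094, 0.0070, 0.0005, 7.73,
0.35, 0.0103, 0.0057, 0.0005, 7.73,
0.35, 0.0109, 0.0042, 0.0005, 7.73,
0.35, 0.0114, 0.0027, 0.0005, 7.73,
0.35, 0.0117, 0.0012, 0.0005, 7.73,
```

Request:
send_rows(deltas=[0.35,0,0.011,0,7.7,0.35,0.0015,0.0115,0,7.7,0.35,0.003,0.011,0,7.7,0.35,0.0045,0.011,0,7.7,0.35,0.006,0.01,0,7.7,0.35,0.007,0.009,0,7.7,0.35,0.0085,0.008,0,7.7,0.35,0.0095,0.007,0,7.7,0.35,0.01,0.0055,0,7.7,0.35,0.011,0.004,0,7.7,0.35,0.009,0.002,0,7.7,0.35,0,0,0,0])

```text
time_s: 26.2
ee_pos: [468.9, -129.4, 198.5]
ee_rot: [-173.0, -1.6, 85.9]
force: [-0.7, 0.6, 0.6]
gripper_width: 31.9
```

```bash
python3 -c "
from h import *
plan((468.5,-117.5,180),81.8,6,0.3)"
```

```text
t 26.2 pos [ 468.9 -129.4  198.5] rot [-173.    -1.6   85.9] w 31.9 F [-0.7  0.6  0.6] step mm 3.7
0.3, 0.0019, 0.0002, 0.0031, 0.68,
0.3, 0.0019, 0.0001, 0.0031, 0.68,
0.3, 0.0019, 0.0001, 0.0031, 0.68,
0.3, 0.0019, 0.0001, 0.0031, 0.68,
0.3, 0.0019, 0.0001, 0.0031, 0.68,
0.3, 0.0019, 0.0001, 0.0031, 0.68,
```

Tilt stayed at 7°, good.

Request:
send_rows(deltas=[0.3,0.002,0,0.003,0.7,0.3,0.002,0,0.003,0.7,0.3,0.002,0,0.003,0.7,0.3,0.002,0,0.003,0.7,0.3,0.002,0,0.003,0.7,0.3,0.001,0,0.002,0.7,0.3,0,0,0,0])

```text
time_s: 26.9
ee_pos: [467.2, -118.1, 179.6]
ee_rot: [-172.9, -1.1, 81.7]
force: [-0.4, -0.5, 0.4]
gripper_width: 27.4
```

```bash
python3 -c "
from h import *
plan((468.5,-117,152),81.8,4,0.3)"
```

```text
t 26.9 pos [ 467.2 -118.1  179.6] rot [-172.9   -1.1   81.7] w 27.4 F [-0.4 -0.5  0.4] step mm 6.9
0.3, 0.0002, 0.0011, 0.0068, -0.02,
0.3, 0.0002, 0.0011, 0.0068, -0.02,
0.3, 0.0002, 0.0011, 0.0068, -0.02,
0.3, 0.0002, 0.0011, 0.0068, -0.02,
```

Request:
send_rows(deltas=[0.3,0,0.001,0.007,0,0.3,0,0.001,0.007,0,0.3,0,0.001,0.006,0,0.3,0,0.001,0.004,0,0.3,0,0,0.001,0,0.3,0,0,0,0])

```text
time_s: 27.5
ee_pos: [468.1, -117.9, 151.6]
ee_rot: [-172.8, -1.1, 81.7]
force: [0.4, -0.6, 0.6]
gripper_width: 27.4
```

```bash
python3 -c "
from h import *
plan((468.5,-117,152),81.8,1,0.3)
f=wframe(); cv2.imwrite('pics/w8.png',f['img'][100:420,100:450,::-1])"
```

```text
t 27.5 pos [ 468.1 -117.9  151.6] rot [-172.8   -1.1   81.7] w 27.4 F [ 0.4 -0.6  0.6] step mm 1.1
0.3, 0.0010, 0.0002, -0.0004, -0.09,
```

View pics/w8.png

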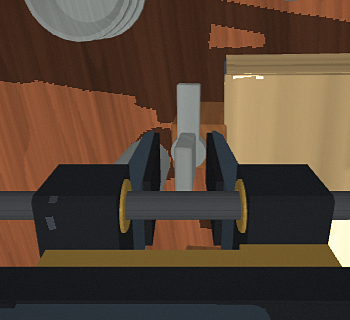

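The left tab (at (185,150) in the crop) is centred between the fingers, aligned and clear. Close loosely and turn.

Request:
send_rows(deltas=[0.14,0,0,0,0,0.14,0,0,0,0,0.14,0,0,0,0,0.14,0,0,0,6,0.14,0,0,0,8.5,0.14,0,0,0,8.5,0.14,0,0,0,8.5,0.14,0,0,0,8.5])

```text
time_s: 28.35
ee_pos: [468.7, -118.4, 153.2]
ee_rot: [-174.0, 3.8, 41.3]
force: [0.1, -0.5, 0.9]
gripper_width: 12.8
```

```bash
python3 -c "
from h import *
plan((468,-117.5,152),-6.4,6,0.14)"
```

```text
t 28.35 pos [ 468.7 -118.4  153.2] rot [-174.     3.8   41.3] w 12.8 F [ 0.1 -0.5  0.9] step mm 0.3
0.14, 0.0000, -0.0002, 0.0002, 7.94,
0.14, 0.0000, -0.0002, 0.0002, 7.94,
0.14, -0.0000, -0.0002, 0.0002, 7.94,
0.14, -0.0000, -0.0002, 0.0002, 7.94,
0.14, -0.0001, -0.0002, 0.0002, 7.94,
0.14, -0.0001, -0.0001, 0.0002, 7.94,
```

Request:
send_rows(deltas=[0.14,0,0,0,8,0.14,0,0,0,8,0.14,0,0,0,8,0.14,0,0,0,8,0.14,0,0,0,8,0.14,0,0,0,7.5,0,0,0,0,0,0,0,0,0,0,0,0,0,0,0])

```text
time_s: 29.25
ee_pos: [468.0, -117.7, 154.3]
ee_rot: [-178.9, 7.0, -8.1]
force: [-1.0, -0.3, -1.7]
gripper_width: 10.3
```

Request:
send_rows(deltas=[0.35,0,0,0,0,0.35,0,0,0,0,0.35,0,0,0,0,0.35,-0.001,0,-0.01,0,0.35,-0.002,0,-0.015,0,0.35,-0.002,0,-0.02,0,0.35,-0.005,0,-0.03,0,0.35,-0.01,0,-0.03,0,0.35,-0.02,0,-0.03,0,0.35,-0.02,0,-0.02,0,0.35,0,0,0,0,0.35,0,0,0,0])

```text
time_s: 30.45
ee_pos: [426.7, -115.4, 327.1]
ee_rot: [-178.9, 6.8, -7.8]
force: [0.1, 0.2, -0.7]
gripper_width: 32.0
```

```bash
python3 -c "
from h import *
from workcell import grab_frame
s=state();print(s['ee_pos'],s['ee_rot'],s['force'],s['time_s'])
f=wframe(); g=grab_frame('side'); G=f['img']
# numeric check: grey arm pixels (low saturation, bright) along rays at arm-top height 130, around each pivot
for F,nm in ((f,'wrist'),(g,'side')):
  hsv=cv2.cvtColor(F['img'],cv2.COLOR_RGB2HSV)
  for n,p in (('R',(452.5,-256)),('L',(468,-117.5))):
    out=[]
    for a in range(-180,180,15):
      r=np.radians(a-6.4); X=np.array([p[0]+36*np.cos(r),p[1]+36*np.sin(r),130.]); u,v=proj(F,X).round().astype(int)
      out.append((a,int(hsv[v,u,1]),int(hsv[v,u,2])) if 0<=u<560 and 0<=v<420 else (a,-1,-1))
    print(nm,n,[o for o in out if 0<=o[1]<50])
# lid/pail-free check: side lid front edge colour; bystanders diff to first picture
d=pickle.load(open('f0.pkl','rb'))['side']['img'].astype(int); D=np.abs(g['img'].astype(int)-d).sum(2)
for n,u,v in (('tumbler',200,320),('bowls',188,262),('kat',193,200),('tall',235,180),('plates',349,230),('flask',267,215)): print(n,D[v-8:v+8,u-8:u+8].mean().round(0))
"
```

```text
[ 426.6825623  -115.36947453  327.12367471] [-178.91489961    6.76841001   -7.82614706] [ 0.06099248  0.17190911 -0.68313969] 30.45
wrist R [(0, 4, 240)]
wrist L [(0, 11, 120)]
side R [(-180, 7, 104), (-165, 5, 99), (-15, 2, 155), (0, 3, 239), (150, 3, 93), (165, 0, 100)]
side L [(-15, 6, 125), (0, 6, 130)]
tumbler 14.0
bowls 258.0
kat 426.0
tall 17.0
plates 10.0
flask 16.0
```

```bash
python3 -c "
from h import *
from workcell import grab_frame, job_done
g=grab_frame('top'); s=grab_frame('side'); d=pickle.load(open('f0.pkl','rb'))
for F,n in ((g,'top'),(s,'side')):
  for nm,X in (('bowls',(389,2,66)),('kat',(421,207,54)),('tumb',(398,-180,145))):
    u,v=proj(F,np.array(X,float)).astype(int); a=F['img'][v-6:v+6,u-6:u+6].reshape(-1,3).mean(0); b=d[n]['img'][v-6:v+6,u-6:u+6].reshape(-1,3).mean(0); print(n,nm,a.round(),b.round())
job_done()"
```

```text
top bowls [183. 185. 182.] [233. 236. 233.]
top kat [228. 230. 228.] [227. 230. 227.]
top tumb [113. 119. 107.] [152. 149. 145.]
side bowls [210. 217. 216.] [220. 227. 226.]
side kat [53. 63. 73.] [215. 223. 222.]
side tumb [117. 123. 122.] [123. 128. 127.]
the job is handed in; nothing more can be done
```

I packed the shallow pail on the cork pad, shut the lid, then turned both turnbuttons straight back over it, and handed the job in at about 30.5 s of the 72 s. No verdict was reported.

**Pail:** I lifted it off hook_a and let go of it on the pad. The picture after letting go showed it upright and near the pad's centre.

**Lid:** I pushed it from behind, then pressed it down with about 30 N until the fingertips stopped about 121 mm above the table. The next picture showed it flat on the case.

**Turnbuttons:** With the jaws clamped on each tab, the arms were within about 2° of straight back. A colour check at the end found both arms at 0° from the wrist camera. In the side view the right arm's check also matched grey on the far side of the pivot, probably background.

**Other wares:**
- **Tall pail, flask, plates and tumbler:** these looked unchanged in the final side view. The tumbler's patch in the top view was darker than at the start, probably the arm's shadow.
- **Katoris:** they were unchanged in the top view. Their side-view patch was dark, most likely because the arm was in front of them.
- **Bowls:** my two side-view checks disagreed. One patch lower on the stack had changed a lot; the one on the rim had barely changed. The top-view patch was darker. I put this down to the arm and its shadow.
- **Canister:** it has been under the shut lid since step 3, so I could not check it at the end.

The tool picked up a tilt of about 7° over the run, with no effect on the result that I could see. I had used all 12 pictures, so the last checks were numerical only.

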